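# Put the leaf-press dies back on their boards

## Robot

A 6-joint arm with a two-finger parallel gripper is mounted at the origin on the work surface. World frame = base frame: x ahead of the robot, y to its left, z up, the work surface at z = 0. Lengths are in m, angles in rad, forces in N, time in s.
With the tool pointing down it reaches from about 0.3 to 0.875 m from the base axis. Payload 6.4 kg.
Tool frame: the origin (TCP) lies at the centre of the arm's flange, where the gripper is bolted on; the fingertips stand 173 mm ahead of it and the grasp point (between the pads) lies 155 mm ahead of it; z points along the fingers, x is the direction in which the jaws open and shut, and the axes are right-handed (so a half turn about z gives the same grasp; the last joint's range is limited). The gripper opens to 85 mm and grips with 20 to 120 N. Pads are 22 mm wide; open, the fingers measure 114 mm over their backs; the gripper's body (76 mm by 85 mm) begins 54 mm behind the grasp point. The pads swing forward as they close: fully open they stand 13 mm farther back than shut.
Start: joints at [1.03, 0.181, 1.607, -0, 1.354, -0.206], TCP at [0.189, 0.543, 0.405] pointing down, gripper open.
Joint ranges: [-2.99, 2.99], [-0.89, 2.07], [0.3, 2.58], [-1.14, 4.28], [0, 2.63], [-3.12, 3.12]. Speed limits (rad/s): [2.57, 2.57, 3.01, 3.14, 3.14, 3.14].

## Interface

Orientations are given as a unit quaternion [w, x, y, z].
In Python, from bench import ctrl gives the robot as it stands. The module is installed in compiled form; this text tells all that it offers.
- The arm moves only by the tool move_arm, never from a script. Its argument "moves" is a list of rows, each an object of numbers: "gripper": the opening in per cent of the stroke, from 0 (shut) to 100 (fully open); "x", "y", "z": the shift along the tool's x, y, z in cm; "roll": the turn about the tool's z in degrees. In form: [{"gripper": .., "x": .., "y": .., "z": .., "roll": ..}, ...]. A call has 1 to 5 rows; each row shifts and turns the commanded pose from where the row before left it, along the tool's axes as they then stand; what a row does not reach is not made up. A row lasts 1/8 s, in which the tool goes at most 62.5 mm and 10.7 degrees, less where a joint would pass 70% of its speed; a pose out of reach is approached as far as the arm can. A call is refused whole if a number of a shift passes 6.25 or a number of a turn 10.7, either way. A call with a gripper value outside its range is refused whole. The fingers move at their own pace and stop on an object; the grip force is fixed at half the most. Time passes only in rows, so rows that do not move let the fingers close. It gives the time, the measured TCP pose, the force and the opening at its end, in the units of the state.
- ctrl.get_obs(): the state, without advancing time (a new reading comes with each control period).
- ctrl.camera(name): name is "side" or "top"; returns a dict with "img" (480x640x3 uint8, red, green, blue), "fx", "fy", "cx", "cy" (pixels), "D" ([k1, k2, p1, p2, k3] as OpenCV has them; the pictures are not rectified), "world_from_camera" (4x4, takes a point from camera to world coordinates). Camera axes: x right, y up, looking along -z (the intrinsics and any distortion apply to the point x, -y, -z); pixel columns grow to the right and rows downward; lengths in m; the calibration is good to about 2 mm. A picture is of the moment at which its call begins. There is no depth.
- ctrl.hand_in(): hands the job in, once; it reports no verdict.
The state is a dict: "time_s": time; "q": joint angles; "dq": joint speeds; "joint_efforts": joint torques, N m; "eef_pos": TCP position; "eef_rot": TCP orientation; "wrist_force": force on the tool from outside, world axes, zero at the start; "torque": the same for the moment, N m; "opening": opening from 0.0 (shut) to 1.0 (fully open).
Only numpy, scipy, OpenCV 4.12 (cv2) and the standard library are available. Lean on these libraries where they do the work, as an engineer would, in place of code of your own. Each camera call takes 0.05 s, during which the arm holds its last target. There are 200 camera calls.

## Task

The four forming dies of the leaf-plate press are stacked in one pile. Take the pile apart one die at a time from the top down, and set each die (do not drop it) upright in the middle of the painted patch on the board of its own colour, the rectangular blue one lined up with its patch, before you take the next. Leave the grease jar and the pile of leaf cups standing where they are, and finish with all four dies released and standing still.

Things in the scene. Friction and masses are not known exactly. Their poses are not given: they have to be found in the camera images.
- die_red_mid (a point): Red-topped round die, 30 mm diameter, 46 mm high, top of the stack. Bare aluminium below, upper 14 mm painted. Solid, straight-sided, about 90 g. Point: its centre, half-way up (23 mm above its underside); z up along its axis.
- die_yellow_mid (a point): Yellow-topped round die, 43 mm diameter, 46 mm high, second from the top of the stack. Bare aluminium below, upper 14 mm painted. Solid, straight-sided, about 170 g. Point: its centre, half-way up (23 mm above its underside); z up along its axis.
- die_white_mid (a point): White-topped round die, 56 mm diameter, 46 mm high, third from the top of the stack. Bare aluminium below, upper 14 mm painted. Solid, straight-sided, about 280 g. Point: its centre, half-way up (23 mm above its underside); z up along its axis.
- die_blue_mid (a point): Blue-topped rectangular die, 106 mm along its own x, 58 mm along its own y, 46 mm high, bottom of the stack, standing on the table. Bare aluminium below, upper 14 mm painted. Solid, straight-sided, about 550 g. Point: its centre, half-way up (23 mm above its underside); z up along its axis.
- board_red_top (a point): Place of the red-topped die: fixed dark wooden disc, 90 mm diameter, 10 mm thick, lying on the table, with a flat painted red circle 48 mm across in its middle. Point: centre of its top face, 10 mm above the table; z up.
- board_yellow_top (a point): Place of the yellow-topped die: fixed dark wooden disc, 90 mm diameter, 10 mm thick, lying on the table, with a flat painted yellow circle 61 mm across in its middle. Point: centre of its top face, 10 mm above the table; z up.
- board_white_top (a point): Place of the white-topped die: fixed dark wooden disc, 90 mm diameter, 10 mm thick, lying on the table, with a flat painted white circle 74 mm across in its middle. Point: centre of its top face, 10 mm above the table; z up.
- board_blue_top (a point): Place of the blue-topped die: fixed dark wooden rectangle, 130 mm along its own x, 82 mm along its own y, 10 mm thick, lying on the table, with a flat painted blue rectangle 124 x 76 mm. Point: centre of its top face, 10 mm above the table; z up.
- grease_jar_mid (a point): Loose amber glass jar with black cap, 54 mm diameter, 60 mm high, to be left alone. Point: its centre, half-way up.
- leaf_cups_mid (a point): Loose pile of four small nested leaf cups, 63 mm across, 37 mm high, to be left alone. Point: its centre, half-way up.
Not all that is in view belongs to the job. Leave any orange look-alike of the part that bears die_blue_mid alone. Leave any pink look-alike of the part that bears die_yellow_mid alone.

How it is judged:
By the outcome, as a careful person would: the job done as asked, in the order asked, and still so for the second after the job is handed in, with the robot touching nothing.
It also fails if it takes over 131 s, if anything falls off the work surface, if the arm or the gripper's body presses on something with over 40 N, if the wrist force passes 120 N, or if a joint passes its speed limit or range.

## Working session

There is one attempt and no reset: what is moved stays moved. The work goes in short steps, Python scripts to look and compute and a tool call to move; the robot and the scene stay as the last step left them, time stands still between calls to the robot, and variables do not carry over. Pictures are saved under pics/ and viewed, about 12 in all and at most 16, crops included, and the job is handed in when it is done.

Besides the shell and the picture viewer there is one more tool, called after ">>>" by a JSON object that holds its "api" and its "payload". move_arm: Moves the arm, as the interface text tells. Its arguments: {"type":"object","properties":{"moves":{"type":"array","items":{"type":"object","properties":{"gripper":{"type":"number"},"x":{"type":"number"},"y":{"type":"number"},"z":{"type":"number"},"roll":{"type":"number"}}}}},"required":["moves"]}

```bash
mkdir -p pics; cat > h.py <<'E'
import numpy as np,cv2
from bench import ctrl
def snap(n,tag):
    c=ctrl.camera(n); cv2.imwrite(f'pics/{tag}.png',c['img'][:,:,::-1]); np.savez(f'pics/{tag}.npz',**c); return c
def ray(c,uv):
    K=np.array([[c['fx'],0,c['cx']],[0,c['fy'],c['cy']],[0,0,1.]])
    p=cv2.undistortPoints(np.array(uv,float).reshape(-1,1,2),K,np.array(c['D'],float)).reshape(-1,2)
    T=np.array(c['world_from_camera']); d=np.c_[p[:,0],-p[:,1],-np.ones(len(p))]@T[:3,:3].T
    return T[:3,3],d
def onz(c,uv,z):
    o,d=ray(c,uv); return o+d*((z-o[2])/d[:,2])[:,None]
def proj(c,P):
    K=np.array([[c['fx'],0,c['cx']],[0,c['fy'],c['cy']],[0,0,1.]])
    T=np.linalg.inv(np.array(c['world_from_camera']));P=np.asarray(P,float).reshape(-1,3)@T[:3,:3].T+T[:3,3]
    return cv2.projectPoints(P*[1,-1,-1],np.zeros(3),np.zeros(3),K,np.array(c['D'],float))[0].reshape(-1,2)
def tri(c1,u1,c2,u2):
    o1,d1=ray(c1,[u1]);o2,d2=ray(c2,[u2]);A=np.c_[d1[0],-d2[0]]
    t=np.linalg.lstsq(A,o2-o1,rcond=None)[0];a=o1+t[0]*d1[0];b=o2+t[1]*d2[0]
    return (a+b)/2,np.linalg.norm(a-b)
E
python3 - <<'E'
from h import *
for n in('top','side'):
    c=snap(n,n+'0');print(n,c['fx'],c['D'],np.round(c['world_from_camera'],3))
o=ctrl.get_obs();print({k:np.round(v,3) for k,v in o.items()})
E
```

```text
top 588.7332183325085 [-0.18851198  0.          0.          0.          0.        ] [[-0.009  0.992 -0.126  0.338]
 [-1.    -0.008  0.008  0.077]
 [ 0.007  0.126  0.992  1.358]
 [ 0.     0.     0.     1.   ]]
side 524.4844900518892 [-0.00766708  0.          0.          0.          0.        ] [[-0.997  0.024 -0.07   0.413]
 [-0.071 -0.582  0.81   0.871]
 [-0.021  0.813  0.583  0.685]
 [ 0.     0.     0.     1.   ]]
{'time_s': np.float64(0.1), 'q': array([ 1.03 ,  0.181,  1.608,  0.   ,  1.354, -0.206]), 'dq': array([ 0.001, -0.002, -0.002, -0.002,  0.001, -0.002]), 'joint_efforts': array([-1.0000e-03, -4.4587e+01, -3.5224e+01, -0.0000e+00,  4.0000e-03,
        0.0000e+00]), 'eef_pos': array([0.189, 0.543, 0.404]), 'eef_rot': array([ 0.   ,  0.815,  0.579, -0.001]), 'wrist_force': array([-0.372, -0.068, -0.522]), 'torque': array([ 0.009, -0.007,  0.027]), 'opening': np.float64(0.999)}
```

View pics/top0.png

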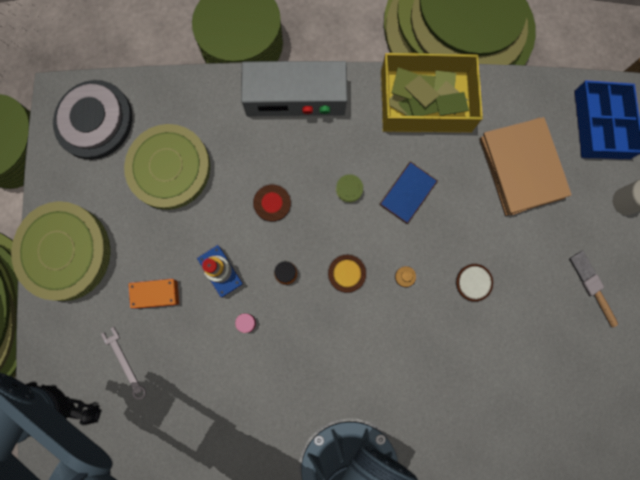

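View pics/side0.png

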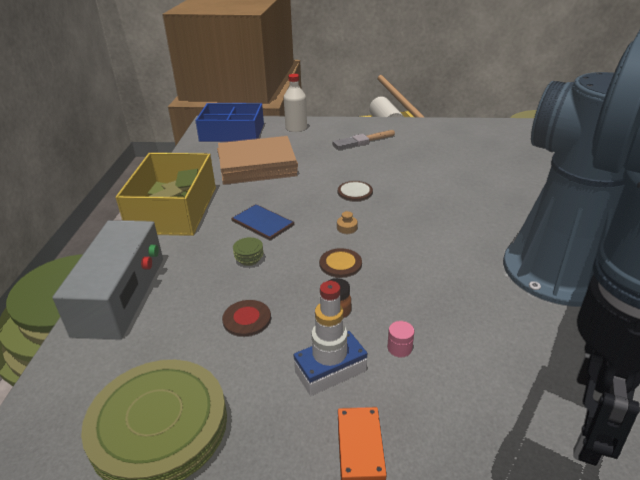

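The top view shows the pile at about (215,270). The boards are red (272,202), yellow (347,273), white (475,282) and blue (410,192). The jar is at (286,272) and the leaf cups at (349,188). The decoys are orange (153,293) and pink (245,323). In the side view the pile is at about (330,340). Next I'll measure it.

```bash
cat > m.py <<'E'
from h import *
def load(t): 
    c=dict(np.load(f'pics/{t}.npz')); return c
def mask(c,col):
    h=cv2.cvtColor(c['img'],cv2.COLOR_RGB2HSV);H,S,V=[h[:,:,i].astype(int) for i in range(3)]
    m={'red':((H<6)|(H>173))&(S>190)&(V>70),'yellow':(H>14)&(H<24)&(S>170)&(V>130),'white':(S<45)&(V>165),'blue':(H>102)&(H<125)&(S>150)&(V>40)}[col]
    return m.astype(np.uint8)
def comps(c,col,roi):
    m=mask(c,col);x0,y0,x1,y1=roi;k=np.zeros_like(m);k[y0:y1,x0:x1]=m[y0:y1,x0:x1]
    cs,_=cv2.findContours(k,cv2.RETR_EXTERNAL,cv2.CHAIN_APPROX_NONE)
    return [q for q in sorted(cs,key=cv2.contourArea)[::-1] if cv2.contourArea(q)>15]
def cen(q):
    M=cv2.moments(q);return np.array([M['m10']/M['m00'],M['m01']/M['m00']])
E
python3 - <<'E'
from m import *
T=load('top0');S=load('side0')
R={'red':((235,170,310,240),(215,295,280,340)),'yellow':((325,250,370,300),(315,245,365,275)),'white':((450,260,500,305),(330,175,380,205)),'blue':((375,155,445,230),(225,200,300,242))}
for k,(a,b) in R.items():
    qt=comps(T,k,a)[0];qs=comps(S,k,b)[0]
    P,e=tri(T,cen(qt),S,cen(qs))
    w=onz(T,qt.reshape(-1,2),.010)
    print(k,'tri',P.round(4),'gap',round(e,4),'top@.01',onz(T,[cen(qt)],.01).round(4)[0],'side@.01',onz(S,[cen(qs)],.01).round(4)[0],cv2.minAreaRect((w[:,:2]*1000).astype(np.float32)))
    if k=='blue':
        w=onz(S,qs.reshape(-1,2),.010);print('   side rect',cv2.minAreaRect((w[:,:2]*1000).astype(np.float32)))
for n,c,a in(('top',T,(185,235,255,310)),('side',S,(285,270,375,395))):
    for k in R:
        for q in comps(c,k,a): print(n,k,cen(q).round(1),cv2.contourArea(q),cv2.boundingRect(q))
a=T['img'][235:310,110:260];b=S['img'][275:395,280:430]
v=np.vstack([cv2.resize(a,(600,300),interpolation=2),cv2.resize(b,(375,300),interpolation=2) if 0 else cv2.copyMakeBorder(cv2.resize(b,(375,300),interpolation=2),0,0,0,225,0)])
cv2.imwrite('pics/crop0.png',v[:,:,::-1])
E
```

```text
Traceback (most recent call last):
IndexError: list index out of range
```

```bash
python3 - <<'E'
from m import *
T=load('top0');S=load('side0')
for n,c,l in(('top',T,[(272,202),(347,273),(475,282),(410,192),(208,265),(222,270),(235,285)]),('side',S,[(247,316),(340,261),(355,190),(262,221),(330,289),(330,311),(330,333),(305,355)])):
    h=cv2.cvtColor(c['img'],cv2.COLOR_RGB2HSV)
    for u,v in l: print(n,(u,v),h[v,u])
a=T['img'][235:310,110:260];b=S['img'][275:395,280:430]
v=np.vstack([cv2.resize(a,(600,300),interpolation=2),cv2.copyMakeBorder(cv2.resize(b,(375,300),interpolation=2),0,0,0,225,0)])
cv2.imwrite('pics/crop0.png',v[:,:,::-1])
E
```

```text
top (272, 202) [  1 205 148]
top (347, 273) [ 20 182 188]
top (475, 282) [ 28  20 181]
top (410, 192) [109 174 120]
top (208, 265) [179  93  96]
top (222, 270) [ 19 151  83]
top (235, 285) [109 173 127]
side (247, 316) [  1 165 156]
side (340, 261) [ 19 157 200]
side (355, 190) [ 30  15 200]
side (262, 221) [110 136 129]
side (330, 289) [  1 165 156]
side (330, 311) [  0   6 121]
side (330, 333) [  0   7 116]
side (305, 355) [110 141 130]
```

View pics/crop0.png

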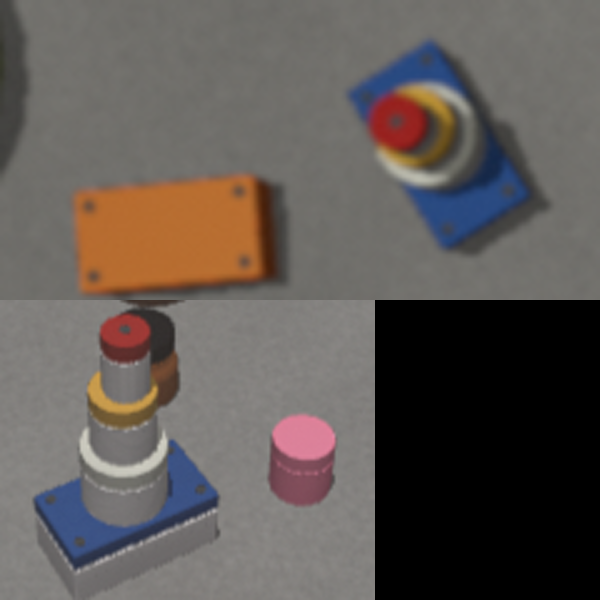

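The crop confirms the pile: red on yellow on white on blue, top view around (209,265)–(235,290). The orange block (153,293) and the pink round (245,323) are the look-alikes and stay untouched.

```bash
sed -i "s/(S>190)&(V>70)/(S>140)\&(V>90)/;s/(S>170)&(V>130)/(S>125)\&(V>110)/;s/(V>165)/(V>150)/;s/(S>150)&(V>40)/(S>110)\&(V>60)/" m.py
cat > meas.py <<'E'
from m import *
T=load('top0');S=load('side0')
R={'red':((235,170,310,240),(215,295,280,340)),'yellow':((325,250,370,300),(315,245,365,275)),'white':((450,260,500,305),(330,175,380,205)),'blue':((375,155,445,230),(225,200,300,242))}
for k,(a,b) in R.items():
    qt=comps(T,k,a)[0];qs=comps(S,k,b)[0]
    P,e=tri(T,cen(qt),S,cen(qs))
    f=lambda c,q:[np.round(x,1) for x in cv2.minAreaRect((onz(c,q.reshape(-1,2),.010)[:,:2]*1000).astype(np.float32))]
    print(k,'tri',P.round(4),'gap',round(e,4),'top@.01',onz(T,[cen(qt)],.01).round(4)[0],'side',onz(S,[cen(qs)],.01).round(4)[0],f(T,qt),f(S,qs))
for n,c,a in(('top',T,(185,235,255,310)),('side',S,(285,270,375,395))):
    for k,z in zip(R,(.184,.138,.092,.046)):
        for q in comps(c,k,a): print(n,k,cen(q).round(1),cv2.contourArea(q),cv2.boundingRect(q),onz(c,[cen(q)],z).round(4)[0], [np.round(x,1) for x in cv2.minAreaRect((onz(c,q.reshape(-1,2),z)[:,:2]*1000).astype(np.float32))])
print('red dot tri',tri(T,(209.0,265.2),S,(329.8,286.4)))
E
python3 meas.py
```

```text
red tri [0.6157 0.1749 0.0108] gap 0.0021 top@.01 [0.6149 0.1748 0.01  ] side [0.617  0.1739 0.01  ] [array([615. , 174.8]), array([49.2, 47.6]), np.float64(89.5)] [array([617.2, 173.9]), array([47.7, 45.2]), np.float64(2.8)]
yellow tri [0.4485 0.0017 0.0117] gap 0.0021 top@.01 [0.4476 0.0016 0.01  ] side [ 0.4496 -0.0007  0.01  ] [array([447.5,   2.2]), array([62.2, 59.9]), np.float64(89.4)] [array([449.4,  -2. ]), array([61.1, 61.9]), np.float64(2.6)]
white tri [ 0.424  -0.2963  0.0122] gap 0.0027 top@.01 [ 0.4229 -0.2969  0.01  ] side [ 0.4254 -0.3004  0.01  ] [array([ 422.6, -297.2]), array([69.9, 69.3]), np.float64(44.3)] [array([ 424.6, -300.3]), array([71.8, 71.4]), np.float64(2.0)]
blue tri [ 0.6378 -0.1464  0.0107] gap 0.0027 top@.01 [ 0.6366 -0.1466  0.01  ] side [ 0.6394 -0.1478  0.01  ] [array([ 637.1, -147.1]), array([ 74.7, 122.8]), np.float64(53.8)] [array([ 640.4, -150. ]), array([ 72.2, 121.2]), np.float64(54.0)]
top red [209.2 265.4] 122.5 (203, 259, 14, 14) [0.4506 0.2879 0.184 ] [array([450.8, 287.7]), array([27.2, 24.1]), np.float64(74.0)]
top yellow [217.6 260.8
[... 447 characters left out ...]
 ] [array([490. , 309.6]), array([29.2, 61.3]), np.float64(13.1)]
side red [329.9 287.3] 182.5 (320, 281, 20, 14) [0.4526 0.2893 0.184 ] [array([452.5, 288.8]), array([28.8, 27.8]), np.float64(78.7)]
side yellow [326.6 316.4] 185.0 (315, 304, 28, 21) [0.4572 0.3025 0.138 ] [array([455.9, 298. ]), array([41.7, 41.7]), np.float64(85.2)]
side white [328.2 338.5] 178.0 (312, 326, 35, 20) [0.4555 0.3031 0.092 ] [array([455.2, 297. ]), array([53.8, 39.6]), np.float64(0.3)]
side blue [327.  358.1] 818.0 (294, 331, 73, 48) [0.4581 0.3016 0.046 ] [array([454.1, 291.9]), array([105.1,  57.8]), np.float64(32.4)]
red dot tri (array([0.45185432, 0.28816192, 0.18460008]), np.float64(0.001801688460015828))
```

Heights check out: the boards triangulate to 11–12 mm against 10 given, and the red top to 184.6 mm against 184. I'm moving over the pile now.

>>> {"api": "move_arm", "payload": {"moves": [{"x": -1.9, "y": 4.15}, {"x": -1.9, "y": 4.15}, {"x": -1.9, "y": 4.15}, {"x": -1.9, "y": 4.15}]}}

```text
validation failed for argument at $.mo...
```

>>> {"api": "move_arm", "payload": {"moves": [{"x": -1.95, "y": 4.15}, {"x": -1.95, "y": 4.15}, {"x": -1.95, "y": 4.15}, {"x": -1.95, "y": 4.15}, {}]}}

```text
validation failed for argument at $.mo...
```

```bash
cat > go.py <<'E'
import sys
from h import *
def go(x,y,z,th=None):
    o=ctrl.get_obs();p=o['eef_pos'];w,a,b,c=o['eef_rot']
    X=np.array([w*w+a*a-b*b-c*c,2*(a*b+w*c)]);t=np.arctan2(X[1],X[0]);d=np.array([x,y])-p[:2]
    print('pos',p.round(4),'th',np.degrees(t).round(2),'t',round(o['time_s'],2),'open',round(o['opening'],3),'F',np.round(o['wrist_force'],1),'q1,q6',np.degrees(o['q'])[[0,5]].round(0))
    print('move x %.2f y %.2f z %.2f cm'%(100*(d[0]*np.cos(t)+d[1]*np.sin(t)),100*(d[0]*np.sin(t)-d[1]*np.cos(t)),100*(p[2]-z)),'roll', None if th is None else round(np.degrees(t)-th,2), 'tilt',np.round(2*(w*a-0*b),4) )
if __name__=='__main__': go(*map(float,sys.argv[1:]))
E
python3 go.py .4518 .2883 .328
```

```text
pos [0.1888 0.5429 0.4039] th 70.82 t 0.1 open 0.999 F [-0.4 -0.1 -0.5] q1,q6 [ 59. -12.]
move x -15.40 y 33.21 z 7.59 cm roll None tilt 0.0005
```

>>> {"api": "move_arm", "payload": {"moves": [{"gripper": 100, "x": -1.9, "y": 4.15, "z": 0, "roll": 0}, {"gripper": 100, "x": -1.9, "y": 4.15, "z": 0, "roll": 0}, {"gripper": 100, "x": -1.9, "y": 4.15, "z": 0, "roll": 0}, {"gripper": 100, "x": -1.9, "y": 4.15, "z": 0, "roll": 0}]}}

```text
time_s: 0.6
eef_pos: [0.3214, 0.4156, 0.4043]
eef_rot: [0.0, 0.815, 0.58, -0.0]
wrist_force: [0.4, 0.5, 0.3]
opening: 0.999
```

>>> {"api": "move_arm", "payload": {"moves": [{"gripper": 100, "x": -1.95, "y": 4.15, "z": 0, "roll": 0}, {"gripper": 100, "x": -1.95, "y": 4.15, "z": 0, "roll": 0}, {"gripper": 100, "x": -1.95, "y": 4.15, "z": 0, "roll": 0}, {"gripper": 100, "x": -1.95, "y": 4.15, "z": 0, "roll": 0}, {"gripper": 100, "x": 0, "y": 0, "z": 0, "roll": 0}]}}

```text
time_s: 1.23
eef_pos: [0.4537, 0.2864, 0.4042]
eef_rot: [0.0, 0.816, 0.578, -0.0]
wrist_force: [-0.2, 0.0, 0.4]
opening: 0.998
```

```bash
python3 go.py .4518 .2883 .326
```

```text
pos [0.4537 0.2864 0.4042] th 70.57 t 1.23 open 0.998 F [-0.2  0.   0.4] q1,q6 [ 20. -51.]
move x 0.11 y -0.24 z 7.82 cm roll None tilt 0.0003
```

>>> {"api": "move_arm", "payload": {"moves": [{"gripper": 100, "x": 0.1, "y": -0.2, "z": 3.0, "roll": 0}, {"gripper": 100, "x": 0, "y": 0, "z": 3.0, "roll": 0}, {"gripper": 100, "x": 0, "y": 0, "z": 1.6, "roll": 0}, {"gripper": 100, "x": 0, "y": 0, "z": 1.0, "roll": 0}, {"gripper": 100, "x": 0, "y": 0, "z": 0, "roll": 0}]}}

```text
time_s: 1.85
eef_pos: [0.4501, 0.2904, 0.3185]
eef_rot: [-0.0, 0.815, 0.58, -0.0]
wrist_force: [0.1, 0.1, 0.4]
opening: 0.999
```

```bash
python3 - <<'E'
from h import *
S=snap('side','side1');T=snap('top','top1')
a=S['img'][215:365,240:440]; b=T['img'][215:315,150:280]
cv2.imwrite('pics/crop1.png',np.hstack([cv2.resize(a,(480,360),interpolation=2),cv2.resize(b,(312,360),interpolation=2)])[:,:,::-1])
E
python3 go.py .4518 .2883 .318
```

```text
pos [0.4506 0.2904 0.3196] th 70.83 t 1.95 open 0.998 F [-0.1  0.3  1. ] q1,q6 [ 20. -51.]
move x -0.16 y 0.18 z 0.16 cm roll None tilt 0.0003
```

View pics/crop1.png

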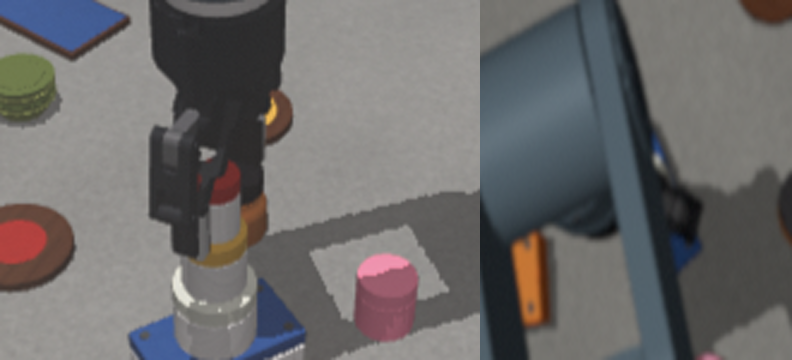

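The left crop shows the open fingers straddling the red die, with the tips above the yellow top. The other finger is hidden behind it and the top view is blocked by the arm. I'll nudge and close.

>>> {"api": "move_arm", "payload": {"moves": [{"gripper": 100, "x": -0.15, "y": 0.18, "z": 0, "roll": 0}, {"gripper": 0, "x": 0, "y": 0, "z": 0, "roll": 0}, {"gripper": 0, "x": 0, "y": 0, "z": 0, "roll": 0}, {"gripper": 0, "x": 0, "y": 0, "z": 0, "roll": 0}, {"gripper": 0, "x": 0, "y": 0, "z": 0, "roll": 0}]}}

```text
time_s: 2.58
eef_pos: [0.4516, 0.2882, 0.3188]
eef_rot: [-0.0, 0.815, 0.579, 0.0]
wrist_force: [1.3, 0.9, 1.8]
opening: 0.334
```

>>> {"api": "move_arm", "payload": {"moves": [{"gripper": 0, "x": 0, "y": 0, "z": 0, "roll": 0}, {"gripper": 0, "x": 0, "y": 0, "z": 0, "roll": 0}, {"gripper": 0, "x": 0, "y": 0, "z": 0, "roll": 0}]}}

```text
time_s: 2.95
eef_pos: [0.4516, 0.2882, 0.3188]
eef_rot: [0.0, 0.815, 0.579, 0.0]
wrist_force: [-0.1, 1.4, 2.2]
opening: 0.343
```

```bash
python3 go.py .4518 .2883 .318
```

```text
pos [0.4516 0.2882 0.3188] th 70.82 t 2.95 open 0.343 F [-0.1  1.4  2.2] q1,q6 [ 20. -51.]
move x 0.01 y 0.01 z 0.08 cm roll None tilt 0.0
```

>>> {"api": "move_arm", "payload": {"moves": [{"gripper": 0, "x": 0, "y": 0, "z": -1.0, "roll": 0}, {"gripper": 0, "x": 0, "y": 0, "z": -2.0, "roll": 0}, {"gripper": 0, "x": 0, "y": 0, "z": -2.0, "roll": 0}, {"gripper": 0, "x": -0.5, "y": 2.0, "z": 0, "roll": 0}, {"gripper": 0, "x": -1.0, "y": 3.5, "z": 0, "roll": 0}]}}

```text
time_s: 3.58
eef_pos: [0.499, 0.2556, 0.3686]
eef_rot: [0.0, 0.815, 0.58, -0.0]
wrist_force: [0.4, 1.2, -0.1]
opening: 0.334
```

>>> {"api": "move_arm", "payload": {"moves": [{"gripper": 0, "x": -1.2, "y": 4.5, "z": 0, "roll": 0}, {"gripper": 0, "x": -1.2, "y": 4.5, "z": 2.0, "roll": 0}, {"gripper": 0, "x": -1.0, "y": 3.2, "z": 3.0, "roll": 0}, {"gripper": 0, "x": -0.44, "y": 1.56, "z": 3.0, "roll": 0}, {"gripper": 0, "x": 0, "y": 0, "z": 3.0, "roll": 0}]}}

```text
time_s: 4.2
eef_pos: [0.6172, 0.172, 0.2565]
eef_rot: [0.0, 0.816, 0.578, -0.0]
wrist_force: [0.1, -0.4, -0.7]
opening: 0.334
```

>>> {"api": "move_arm", "payload": {"moves": [{"gripper": 0, "x": 0, "y": 0, "z": 3.0, "roll": 0}, {"gripper": 0, "x": 0, "y": 0, "z": 1.5, "roll": 0}, {"gripper": 0, "x": 0, "y": 0, "z": 0, "roll": 0}, {"gripper": 0, "x": 0, "y": 0, "z": 0, "roll": 0}]}}

```text
time_s: 4.7
eef_pos: [0.6166, 0.1744, 0.2149]
eef_rot: [0.001, 0.815, 0.579, 0.001]
wrist_force: [0.1, 0.4, 0.4]
opening: 0.334
```

```bash
python3 go.py .616 .1744 .1908; python3 - <<'E'
from h import *
S=snap('side','side2');T=snap('top','top2')
b=S['img'][220:370,180:380]; a=T['img'][165:255,210:330]
cv2.imwrite('pics/crop2.png',np.hstack([cv2.resize(a,(480,360),interpolation=2)[:,:312],cv2.resize(b,(480,360),interpolation=2)])[:,:,::-1])
E
```

```text
pos [0.6166 0.1744 0.2149] th 70.82 t 4.7 open 0.334 F [0.1 0.4 0.4] q1,q6 [  5. -66.]
move x -0.02 y -0.06 z 2.41 cm roll None tilt 0.0009
```

View pics/crop2.png

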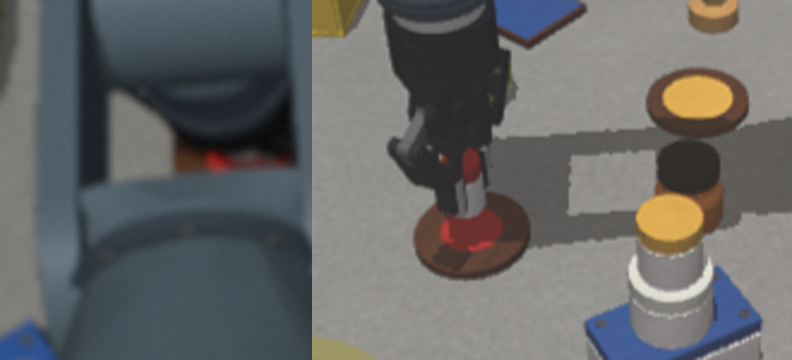

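The red die hangs over the red patch (side crop about (465,210)). I'll lower it.

>>> {"api": "move_arm", "payload": {"moves": [{"gripper": 0, "x": 0, "y": -0.05, "z": 1.2, "roll": 0}, {"gripper": 0, "x": 0, "y": 0, "z": 0.8, "roll": 0}, {"gripper": 0, "x": 0, "y": 0, "z": 0.25, "roll": 0}, {"gripper": 0, "x": 0, "y": 0, "z": 0, "roll": 0}, {"gripper": 0, "x": 0, "y": 0, "z": 0, "roll": 0}]}}

```text
time_s: 5.42
eef_pos: [0.6154, 0.1746, 0.1909]
eef_rot: [-0.0, 0.815, 0.579, -0.0]
wrist_force: [0.2, 0.6, -0.3]
opening: 0.337
```

>>> {"api": "move_arm", "payload": {"moves": [{"gripper": 0, "x": 0, "y": 0, "z": 0.12, "roll": 0}, {"gripper": 0, "x": 0, "y": 0, "z": 0, "roll": 0}, {"gripper": 0, "x": 0, "y": 0, "z": 0, "roll": 0}]}}

```text
time_s: 5.8
eef_pos: [0.6155, 0.1746, 0.1908]
eef_rot: [0.0, 0.815, 0.579, -0.0]
wrist_force: [-3.0, -1.0, 6.5]
opening: 0.336
```

```bash
python3 go.py .616 .1744 .1908
```

```text
pos [0.6155 0.1746 0.1908] th 70.82 t 5.8 open 0.336 F [-3.  -1.   6.5] q1,q6 [  5. -66.]
move x -0.01 y 0.05 z 0.00 cm roll None tilt 0.0001
```

>>> {"api": "move_arm", "payload": {"moves": [{"gripper": 60, "x": 0, "y": 0, "z": 0, "roll": 0}, {"gripper": 60, "x": 0, "y": 0, "z": 0, "roll": 0}, {"gripper": 60, "x": 0, "y": 0, "z": 0, "roll": 0}, {"gripper": 60, "x": 0, "y": 0, "z": -1.0, "roll": 0}, {"gripper": 80, "x": 0, "y": 0, "z": -2.5, "roll": 0}]}}

```text
time_s: 6.42
eef_pos: [0.6148, 0.1745, 0.2244]
eef_rot: [-0.001, 0.815, 0.579, -0.001]
wrist_force: [-0.2, -0.4, 0.6]
opening: 0.784
```

>>> {"api": "move_arm", "payload": {"moves": [{"gripper": 100, "x": 0, "y": 0, "z": -4.5, "roll": 0}, {"gripper": 100, "x": 0, "y": 0, "z": -5.0, "roll": 0}, {"gripper": 100, "x": 0, "y": -4, "z": -1.0, "roll": 0}, {"gripper": 100, "x": 0, "y": -5, "z": 0, "roll": 0}, {"gripper": 100, "x": 0, "y": -5, "z": 0, "roll": 0}]}}

```text
time_s: 7.05
eef_pos: [0.4819, 0.2209, 0.331]
eef_rot: [0.0, 0.815, 0.579, 0.001]
wrist_force: [-0.4, 1.7, 0.0]
opening: 0.999
```

>>> {"api": "move_arm", "payload": {"moves": [{"gripper": 100, "x": 0, "y": -4, "z": 0, "roll": 0}, {"gripper": 100, "x": 0, "y": 0, "z": 0, "roll": 0}]}}

```text
time_s: 7.3
eef_pos: [0.4432, 0.2346, 0.3305]
eef_rot: [-0.0, 0.814, 0.58, -0.0]
wrist_force: [0.7, 0.5, -0.3]
opening: 0.999
```

```bash
cat > w.py <<'E'
# measure top faces: python3 w.py tag  col,z,view,x0,y0,x1,y1 ...
import sys
from m import *
tag=sys.argv[1];C={n:snap(n,f'{n}_{tag}') for n in('top','side')}
for n in C:
    for a in sys.argv[2:]:
        k,z,v,*r=a.split(',')
        if v!=n: continue
        for q in comps(C[n],k,list(map(int,r)))[:2]:
            f=cv2.minAreaRect((onz(C[n],q.reshape(-1,2),float(z))[:,:2]*1000).astype(np.float32))
            e=cv2.fitEllipse(q)[0] if len(q)>5 else cen(q)
            print(n,k,'px',cen(q).round(1),'A',cv2.contourArea(q),'cen',onz(C[n],[cen(q)],float(z))[0].round(4),'ell',onz(C[n],[e],float(z))[0].round(4),'rect',[np.round(x,1) for x in f])
E
python3 w.py b red,.056,top,235,170,310,240 red,.056,side,215,270,280,340 yellow,.138,top,190,240,250,300 yellow,.138,side,300,295,360,340 white,.092,side,300,310,360,360
python3 - <<'E'
import cv2,numpy as np
t=cv2.imread('pics/top_b.png')[160:310,180:330];s=cv2.imread('pics/side_b.png')[230:380,200:350]
cv2.imwrite('pics/crop3.png',np.hstack([cv2.resize(i,(390,390),interpolation=2) for i in(t,s)]))
E
python3 go.py .4518 .2883 .273
```

```text
top red px [271.4 201.9] A 339.5 cen [0.6056 0.1718 0.056 ] ell [0.6056 0.1718 0.056 ] rect [array([605. , 172.1]), array([47.1, 48.2]), np.float64(45.2)]
side red px [243.3 297.3] A 112.5 cen [0.6168 0.1753 0.056 ] ell [0.6169 0.1753 0.056 ] rect [array([616.7, 174.5]), array([27.2, 26.9]), np.float64(2.8)]
side red px [245.8 318.6] A 112.0 cen [0.6021 0.2294 0.056 ] ell [0.6032 0.2208 0.056 ] rect [array([601.5, 225.1]), array([43. , 35.2]), np.float64(11.6)]
side yellow px [328.8 312.4] A 503.5 cen [0.4545 0.2938 0.138 ] ell [0.4545 0.2938 0.138 ] rect [array([454.3, 293.2]), array([42.5, 50. ]), np.float64(2.8)]
side white px [327.3 338.4] A 198.5 cen [0.4568 0.3029 0.092 ] ell [0.4555 0.2874 0.092 ] rect [array([457.1, 296.6]), array([41.2, 57.4]), np.float64(87.7)]
pos [0.4457 0.2339 0.331 ] th 70.86 t 7.4 open 1.004 F [ 0.8 -0.2  1. ] q1,q6 [ 14. -57.]
move x 5.34 y -1.21 z 5.80 cm roll None tilt 0.0008
```

View pics/crop3.png

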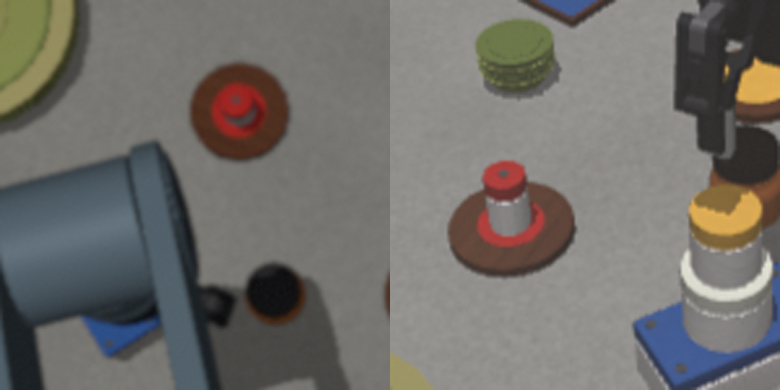

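Red stands upright and centred: the side view puts it at (.617,.175) and its board at (.617,.174). The yellow top is visible at about (328,311) in the side view.

```bash
python3 - <<'E'
from m import *
T=load('top0');S=load('side_b')
print('yel',onz(T,[(213.75,266.25)],.138),'white',onz(T,[(217.8,268.7)],.092))
# far (upper) rim of yellow / white tops in side view -> circle with known radius
for k,z,r in(('yellow',.138,21.5),('white',.092,28)):
    q=comps(S,k,(300,295,360,360))[0].reshape(-1,2);w=onz(S,q,z)[:,:2]*1000
    x0,x1,y0=w[:,0].min(),w[:,0].max(),w[:,1].min();print(k,(x0+x1)/2,x1-x0,y0+r)
E
```

```text
yel [[0.4531709  0.28644998 0.138     ]] white [[0.45212792 0.28539717 0.092     ]]
yellow 454.5748775967244 42.570032628469335 289.4858954654887
white 456.82847799249373 56.99442090144311 303.0553373213088
```

```bash
python3 go.py .4535 .2885 .273
```

```text
pos [0.4457 0.2339 0.331 ] th 70.86 t 7.4 open 1.004 F [ 0.8 -0.2  1. ] q1,q6 [ 14. -57.]
move x 5.41 y -1.05 z 5.80 cm roll None tilt 0.0008
```

>>> {"api": "move_arm", "payload": {"moves": [{"gripper": 100, "x": 2.7, "y": -0.5, "z": 0, "roll": 0}, {"gripper": 100, "x": 2.7, "y": -0.55, "z": 0, "roll": 0}, {"gripper": 100, "x": 0, "y": 0, "z": 2.8, "roll": 0}, {"gripper": 100, "x": 0, "y": 0, "z": 2.0, "roll": 0}, {"gripper": 100, "x": 0, "y": 0, "z": 1.0, "roll": 0}]}}

```text
time_s: 8.02
eef_pos: [0.4541, 0.2877, 0.2709]
eef_rot: [-0.0, 0.815, 0.579, -0.001]
wrist_force: [0.6, -0.1, -0.3]
opening: 0.997
```

>>> {"api": "move_arm", "payload": {"moves": [{"gripper": 100, "x": 0, "y": 0, "z": 0, "roll": 0}, {"gripper": 100, "x": 0, "y": 0, "z": 0, "roll": 0}]}}

```text
time_s: 8.28
eef_pos: [0.454, 0.2882, 0.2729]
eef_rot: [0.0, 0.815, 0.579, 0.001]
wrist_force: [0.1, -0.4, -0.5]
opening: 1.0
```

```bash
python3 go.py .4535 .2885 .273
```

```text
pos [0.454  0.2882 0.2729] th 70.79 t 8.28 open 1.0 F [ 0.1 -0.4 -0.5] q1,q6 [ 20. -51.]
move x 0.02 y -0.06 z -0.01 cm roll None tilt 0.0004
```

>>> {"api": "move_arm", "payload": {"moves": [{"gripper": 0, "x": 0, "y": 0, "z": 0, "roll": 0}, {"gripper": 0, "x": 0, "y": 0, "z": 0, "roll": 0}, {"gripper": 0, "x": 0, "y": 0, "z": 0, "roll": 0}, {"gripper": 0, "x": 0, "y": 0, "z": 0, "roll": 0}, {"gripper": 0, "x": 0, "y": 0, "z": 0, "roll": 0}]}}

```text
time_s: 8.9
eef_pos: [0.4536, 0.2884, 0.2727]
eef_rot: [0.0, 0.815, 0.579, 0.001]
wrist_force: [0.1, 2.4, 5.5]
opening: 0.488
```

>>> {"api": "move_arm", "payload": {"moves": [{"gripper": 0, "x": 0, "y": 0, "z": 0, "roll": 0}, {"gripper": 0, "x": 0, "y": 0, "z": -1.0, "roll": 0}, {"gripper": 0, "x": 0, "y": 0, "z": -2.0, "roll": 0}, {"gripper": 0, "x": 0, "y": 0, "z": -2.0, "roll": 0}, {"gripper": 0, "x": -2.4, "y": 0.8, "z": 0, "roll": 0}]}}

```text
time_s: 9.52
eef_pos: [0.4532, 0.2635, 0.3237]
eef_rot: [0.0, 0.814, 0.58, 0.001]
wrist_force: [1.0, -0.5, -1.6]
opening: 0.492
```

>>> {"api": "move_arm", "payload": {"moves": [{"gripper": 0, "x": -4.5, "y": 1.5, "z": 0, "roll": 0}, {"gripper": 0, "x": -4.8, "y": 1.6, "z": 0, "roll": 0}, {"gripper": 0, "x": -4.8, "y": 1.6, "z": 0, "roll": 0}, {"gripper": 0, "x": -4.8, "y": 1.6, "z": 0, "roll": 0}, {"gripper": 0, "x": -3.8, "y": 1.2, "z": 2.0, "roll": 0}]}}

```text
time_s: 10.15
eef_pos: [0.4494, 0.0219, 0.3031]
eef_rot: [0.001, 0.815, 0.579, 0.001]
wrist_force: [0.5, 0.2, -2.8]
opening: 0.488
```

>>> {"api": "move_arm", "payload": {"moves": [{"gripper": 0, "x": -2.26, "y": 0.68, "z": 3.0, "roll": 0}, {"gripper": 0, "x": 0, "y": 0, "z": 3.0, "roll": 0}, {"gripper": 0, "x": 0, "y": 0, "z": 2.5, "roll": 0}, {"gripper": 0, "x": 0, "y": 0, "z": 0, "roll": 0}, {"gripper": 0, "x": 0, "y": 0, "z": 0, "roll": 0}]}}

```text
time_s: 10.78
eef_pos: [0.4484, 0.0002, 0.2177]
eef_rot: [0.0, 0.815, 0.579, 0.0]
wrist_force: [0.5, 0.0, -2.6]
opening: 0.49
```

```bash
python3 go.py .4487 .0005 .191;  python3 w.py c yellow,.010,side,300,225,380,290 white,.092,side,300,310,360,360 white,.092,top,190,240,250,310 blue,.046,side,285,310,375,395
python3 - <<'E'
import cv2,numpy as np
t=cv2.imread('pics/top_c.png')[230:330,180:280];s=cv2.imread('pics/side_c.png')[200:380,250:430]
cv2.imwrite('pics/crop4.png',np.hstack([cv2.resize(i,(390,390),interpolation=2) for i in(t,s)]))
E
```

```text
pos [4.484e-01 2.000e-04 2.177e-01] th 70.83 t 10.78 open 0.49 F [ 0.5  0.  -2.6] q1,q6 [-15. -86.]
move x 0.03 y 0.02 z 2.67 cm roll None tilt 0.0003
top white px [215.6 268. ] A 463.5 cen [0.4536 0.2902 0.092 ] ell [0.4537 0.2902 0.092 ] rect [array([453.2, 290. ]), array([53. , 53.6]), np.float64(45.2)]
side yellow px [340.3 261.4] A 329.0 cen [0.4495 0.0035 0.01  ] ell [0.4491 0.0034 0.01  ] rect [array([450.1,   3.4]), array([59.1, 51.1]), np.float64(2.5)]
side yellow px [345.7 232.3] A 51.0 cen [ 0.4418 -0.1041  0.01  ] ell [ 0.4417 -0.1045  0.01  ] rect [array([ 440.7, -103.2]), array([44.1, 16.9]), np.float64(86.8)]
side white px [328.8 332.1] A 714.0 cen [0.4553 0.2895 0.092 ] ell [0.4553 0.2895 0.092 ] rect [array([455.9, 288.5]), array([55. , 56.2]), np.float64(2.9)]
side blue px [326.8 358.1] A 805.0 cen [0.4584 0.3016 0.046 ] ell [0.4559 0.2934 0.046 ] rect [array([454.2, 291.6]), array([105. ,  57.5]), np.float64(32.3)]
```

View pics/crop4.png

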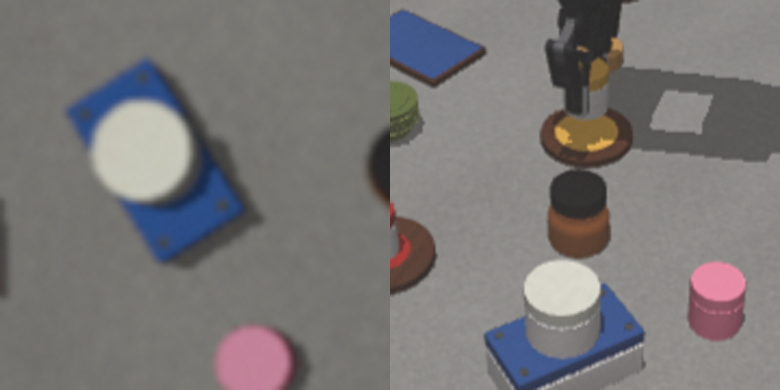

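Yellow hangs over its patch (side crop about (587,125)). The white top is clear at (.4545,.290). I'll lower yellow and release it.

>>> {"api": "move_arm", "payload": {"moves": [{"gripper": 0, "x": 0, "y": 0, "z": 1.4, "roll": 0}, {"gripper": 0, "x": 0, "y": 0, "z": 0.9, "roll": 0}, {"gripper": 0, "x": 0, "y": 0, "z": 0.25, "roll": 0}, {"gripper": 0, "x": 0, "y": 0, "z": 0, "roll": 0}, {"gripper": 0, "x": 0, "y": 0, "z": 0, "roll": 0}]}}

```text
time_s: 11.5
eef_pos: [0.4483, 0.0003, 0.1915]
eef_rot: [0.0, 0.815, 0.579, 0.0]
wrist_force: [0.4, -0.4, -1.2]
opening: 0.486
```

>>> {"api": "move_arm", "payload": {"moves": [{"gripper": 0, "x": 0, "y": 0, "z": 0.15, "roll": 0}, {"gripper": 0, "x": 0, "y": 0, "z": 0, "roll": 0}, {"gripper": 0, "x": 0, "y": 0, "z": 0, "roll": 0}]}}

```text
time_s: 11.88
eef_pos: [0.4484, 0.0003, 0.1907]
eef_rot: [0.0, 0.815, 0.579, 0.0]
wrist_force: [-2.3, 1.4, 5.8]
opening: 0.489
```

>>> {"api": "move_arm", "payload": {"moves": [{"gripper": 75, "x": 0, "y": 0, "z": 0, "roll": 0}, {"gripper": 75, "x": 0, "y": 0, "z": 0, "roll": 0}, {"gripper": 75, "x": 0, "y": 0, "z": 0, "roll": 0}, {"gripper": 75, "x": 0, "y": 0, "z": -1.0, "roll": 0}, {"gripper": 100, "x": 0, "y": 0, "z": -2.5, "roll": 0}]}}

```text
time_s: 12.5
eef_pos: [0.4476, 0.0004, 0.2249]
eef_rot: [-0.001, 0.815, 0.579, -0.001]
wrist_force: [0.3, 0.3, 1.0]
opening: 0.933
```

>>> {"api": "move_arm", "payload": {"moves": [{"gripper": 100, "x": 0, "y": 0, "z": -4.5, "roll": 0}, {"gripper": 100, "x": 0, "y": 0, "z": -4.0, "roll": 0}, {"gripper": 100, "x": 3.5, "y": -1.0, "z": 0, "roll": 0}, {"gripper": 100, "x": 4.8, "y": -1.6, "z": 0, "roll": 0}, {"gripper": 100, "x": 4.8, "y": -1.6, "z": 0, "roll": 0}]}}

```text
time_s: 13.12
eef_pos: [0.4515, 0.139, 0.3111]
eef_rot: [0.0, 0.815, 0.579, 0.001]
wrist_force: [0.1, -0.6, -0.2]
opening: 1.004
```

>>> {"api": "move_arm", "payload": {"moves": [{"gripper": 100, "x": 4.8, "y": -1.6, "z": 0, "roll": 0}, {"gripper": 100, "x": 4.8, "y": -1.6, "z": 0, "roll": 0}, {"gripper": 100, "x": 3.5, "y": -1.1, "z": 0, "roll": 0}, {"gripper": 100, "x": 1.36, "y": -0.45, "z": 0, "roll": 0}, {"gripper": 100, "x": 0, "y": 0, "z": 0, "roll": 0}]}}

```text
time_s: 13.75
eef_pos: [0.454, 0.2902, 0.3102]
eef_rot: [0.0, 0.815, 0.58, -0.0]
wrist_force: [0.0, -0.0, -0.4]
opening: 1.002
```

```bash
python3 go.py .4545 .290 .226;  python3 w.py d yellow,.056,side,300,215,380,290 yellow,.056,top,325,245,370,300
python3 - <<'E'
import cv2,numpy as np
t=cv2.imread('pics/top_d.png')[220:320,280:380];s=cv2.imread('pics/side_d.png')[200:320,270:390]
cv2.imwrite('pics/crop5.png',np.hstack([cv2.resize(i,(390,390),interpolation=2) for i in(t,s)]))
E
```

```text
pos [0.454  0.2902 0.3102] th 70.9 t 13.75 open 1.002 F [ 0.  -0.  -0.4] q1,q6 [ 20. -51.]
move x -0.01 y 0.05 z 8.42 cm roll None tilt 0.0002
top yellow px [346.5 272.8] A 566.5 cen [0.4441 0.0048 0.056 ] ell [0.4441 0.0048 0.056 ] rect [array([444.1,   5.4]), array([59.2, 60.8]), np.float64(80.0)]
side yellow px [352.  261.8] A 41.5 cen [0.4242 0.0628 0.056 ] ell [0.4244 0.0631 0.056 ] rect [array([423.9,  63.9]), array([39.3, 10.8]), np.float64(80.1)]
```

View pics/crop5.png

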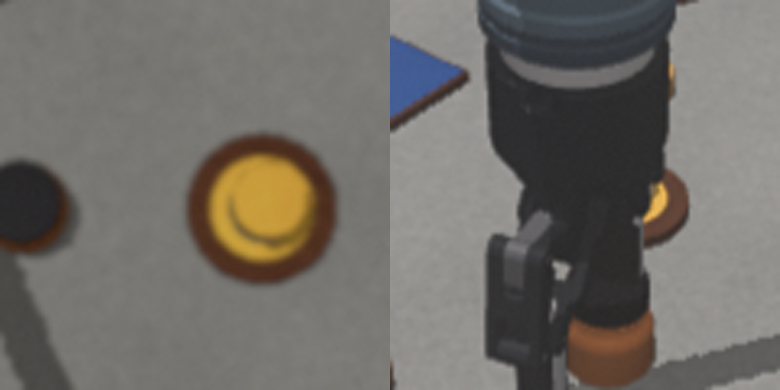

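Yellow is upright on its patch in the top crop (die at px (350,271), patch at (347,273)). I'll confirm with numbers below and go on to white.

>>> {"api": "move_arm", "payload": {"moves": [{"gripper": 100, "x": 0, "y": 0.05, "z": 3.0, "roll": 0}, {"gripper": 100, "x": 0, "y": 0, "z": 2.9, "roll": 0}, {"gripper": 100, "x": 0, "y": 0, "z": 1.7, "roll": 0}, {"gripper": 100, "x": 0, "y": 0, "z": 0.8, "roll": 0}, {"gripper": 100, "x": 0, "y": 0, "z": 0, "roll": 0}]}}

```text
time_s: 14.48
eef_pos: [0.4549, 0.2895, 0.226]
eef_rot: [-0.0, 0.815, 0.579, -0.0]
wrist_force: [-0.0, 0.9, -0.3]
opening: 1.001
```

>>> {"api": "move_arm", "payload": {"moves": [{"gripper": 0, "x": 0, "y": 0, "z": 0, "roll": 0}, {"gripper": 0, "x": 0, "y": 0, "z": 0, "roll": 0}, {"gripper": 0, "x": 0, "y": 0, "z": 0, "roll": 0}, {"gripper": 0, "x": 0, "y": 0, "z": 0, "roll": 0}, {"gripper": 0, "x": 0, "y": 0, "z": 0, "roll": 0}]}}

```text
time_s: 15.1
eef_pos: [0.4552, 0.29, 0.2273]
eef_rot: [0.0, 0.815, 0.58, 0.001]
wrist_force: [-1.3, -1.2, 6.0]
opening: 0.643
```

```bash
python3 go.py .424 -.2985 .190; python3 -c "
from m import *
print(onz(load('top_d'),[(350,270.8)],.056))"
```

```text
pos [0.4552 0.29   0.2273] th 70.83 t 15.1 open 0.643 F [-1.3 -1.2  6. ] q1,q6 [ 20. -51.]
move x -56.61 y 16.38 z 3.73 cm roll None tilt 0.0007
[[ 0.44853067 -0.00307362  0.056     ]]
```

>>> {"api": "move_arm", "payload": {"moves": [{"gripper": 0, "x": 0, "y": 0, "z": -1.0, "roll": 0}, {"gripper": 0, "x": 0, "y": 0, "z": -2.5, "roll": 0}, {"gripper": 0, "x": 0, "y": 0, "z": -2.5, "roll": 0}, {"gripper": 0, "x": -2.3, "y": 0.66, "z": 0, "roll": 0}, {"gripper": 0, "x": -4.75, "y": 1.38, "z": 0, "roll": 0}]}}

```text
time_s: 15.72
eef_pos: [0.4507, 0.2168, 0.2869]
eef_rot: [0.0, 0.814, 0.581, 0.001]
wrist_force: [0.5, -1.7, -2.2]
opening: 0.64
```

>>> {"api": "move_arm", "payload": {"moves": [{"gripper": 0, "x": -4.75, "y": 1.38, "z": 0, "roll": 0}, {"gripper": 0, "x": -4.75, "y": 1.38, "z": 0, "roll": 0}, {"gripper": 0, "x": -4.75, "y": 1.38, "z": 0, "roll": 0}, {"gripper": 0, "x": -4.75, "y": 1.38, "z": 0, "roll": 0}, {"gripper": 0, "x": -4.75, "y": 1.38, "z": 0, "roll": 0}]}}

```text
time_s: 16.35
eef_pos: [0.4375, -0.0318, 0.2865]
eef_rot: [0.0, 0.815, 0.58, 0.0]
wrist_force: [0.6, -0.2, -1.8]
opening: 0.638
```

>>> {"api": "move_arm", "payload": {"moves": [{"gripper": 0, "x": -4.75, "y": 1.38, "z": 0, "roll": 0}, {"gripper": 0, "x": -4.75, "y": 1.38, "z": 0, "roll": 0}, {"gripper": 0, "x": -4.75, "y": 1.38, "z": 0, "roll": 0}, {"gripper": 0, "x": -4.75, "y": 1.38, "z": 0, "roll": 0}, {"gripper": 0, "x": -4.75, "y": 1.38, "z": 0, "roll": 0}]}}

```text
time_s: 16.98
eef_pos: [0.4246, -0.2789, 0.2864]
eef_rot: [0.0, 0.815, 0.579, 0.0]
wrist_force: [0.8, 0.1, -2.3]
opening: 0.639
```

>>> {"api": "move_arm", "payload": {"moves": [{"gripper": 0, "x": -2.06, "y": 0.54, "z": 0, "roll": 0}, {"gripper": 0, "x": 0, "y": 0, "z": 2.0, "roll": 0}, {"gripper": 0, "x": 0, "y": 0, "z": 2.0, "roll": 0}, {"gripper": 0, "x": 0, "y": 0, "z": 0, "roll": 0}, {"gripper": 0, "x": 0, "y": 0, "z": 0, "roll": 0}]}}

```text
time_s: 17.6
eef_pos: [0.4237, -0.2984, 0.2467]
eef_rot: [0.0, 0.815, 0.58, 0.0]
wrist_force: [1.3, 0.1, -2.1]
opening: 0.644
```

```bash
python3 go.py .424 -.2985 .190;  python3 w.py e blue,.046,top,180,230,260,320 blue,.046,side,285,310,375,395 yellow,.056,side,300,215,380,290
python3 - <<'E'
import cv2,numpy as np
t=cv2.imread('pics/side_e.png')[150:250,310:410];s=cv2.imread('pics/side_e.png')[210:290,300:380]
cv2.imwrite('pics/crop6.png',np.hstack([cv2.resize(i,(390,390),interpolation=2) for i in(t,s)]))
E
```

```text
pos [ 0.4237 -0.2984  0.2467] th 70.85 t 17.6 open 0.644 F [ 1.3  0.1 -2.1] q1,q6 [ -48. -119.]
move x 0.01 y 0.03 z 5.67 cm roll None tilt 0.0004
top blue px [219.5 270.9] A 1101.0 cen [0.4514 0.2889 0.046 ] ell [0.4511 0.2888 0.046 ] rect [array([451.8, 289.3]), array([104.6,  56.8]), np.float64(32.2)]
side blue px [329.2 354.3] A 1699.5 cen [0.455  0.2935 0.046 ] ell [0.4554 0.2938 0.046 ] rect [array([454., 292.]), array([105.1,  58.2]), np.float64(32.3)]
side yellow px [340.  244.2] A 228.0 cen [0.4501 0.0058 0.056 ] ell [0.4501 0.0058 0.056 ] rect [array([450. ,   6.1]), array([41., 52.]), np.float64(2.4)]
side yellow px [340.8 263.6] A 137.5 cen [0.4456 0.0695 0.056 ] ell [0.4472 0.0581 0.056 ] rect [array([446.3,  63.5]), array([57.4, 46.6]), np.float64(6.6)]
```

View pics/crop6.png

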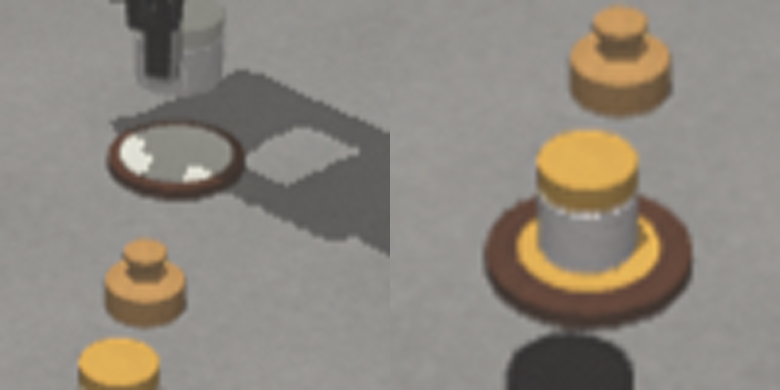

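Yellow is centred on its patch in the side crop. White hangs above its own patch, so I'll lower it.

>>> {"api": "move_arm", "payload": {"moves": [{"gripper": 0, "x": 0, "y": 0.03, "z": 2.5, "roll": 0}, {"gripper": 0, "x": 0, "y": 0, "z": 2.0, "roll": 0}, {"gripper": 0, "x": 0, "y": 0, "z": 0.8, "roll": 0}, {"gripper": 0, "x": 0, "y": 0, "z": 0.1, "roll": 0}, {"gripper": 0, "x": 0, "y": 0, "z": 0, "roll": 0}]}}

```text
time_s: 18.32
eef_pos: [0.424, -0.2991, 0.1929]
eef_rot: [0.001, 0.815, 0.579, 0.0]
wrist_force: [-0.4, -0.6, -2.9]
opening: 0.641
```

>>> {"api": "move_arm", "payload": {"moves": [{"gripper": 0, "x": 0, "y": 0, "z": 0.15, "roll": 0}, {"gripper": 0, "x": 0, "y": 0, "z": 0, "roll": 0}, {"gripper": 0, "x": 0, "y": 0, "z": 0, "roll": 0}]}}

```text
time_s: 18.7
eef_pos: [0.424, -0.2992, 0.1913]
eef_rot: [0.001, 0.815, 0.579, 0.0]
wrist_force: [0.2, 0.5, 5.1]
opening: 0.645
```

>>> {"api": "move_arm", "payload": {"moves": [{"gripper": 100, "x": 0, "y": 0, "z": 0, "roll": 0}, {"gripper": 100, "x": 0, "y": 0, "z": 0, "roll": 0}, {"gripper": 100, "x": 0, "y": 0, "z": 0, "roll": 0}, {"gripper": 100, "x": 0, "y": 0, "z": -1.0, "roll": 0}, {"gripper": 100, "x": 0, "y": 0, "z": -2.5, "roll": 0}]}}

```text
time_s: 19.32
eef_pos: [0.4232, -0.2983, 0.2253]
eef_rot: [-0.001, 0.815, 0.579, -0.0]
wrist_force: [0.2, -0.4, 0.1]
opening: 0.999
```

>>> {"api": "move_arm", "payload": {"moves": [{"gripper": 100, "x": 0, "y": 0, "z": -4.5, "roll": 0}, {"gripper": 100, "x": 0, "y": 0, "z": -4.0, "roll": 0}, {"gripper": 100, "x": 2.3, "y": -0.66, "z": 0, "roll": 0}, {"gripper": 100, "x": 4.75, "y": -1.38, "z": 0, "roll": 0}, {"gripper": 100, "x": 4.75, "y": -1.38, "z": 0, "roll": 0}]}}

```text
time_s: 19.95
eef_pos: [0.4295, -0.1742, 0.31]
eef_rot: [-0.001, 0.815, 0.579, -0.0]
wrist_force: [0.6, 1.1, 0.5]
opening: 0.998
```

>>> {"api": "move_arm", "payload": {"moves": [{"gripper": 100, "x": 4.75, "y": -1.38, "z": 0, "roll": 0}, {"gripper": 100, "x": 4.75, "y": -1.38, "z": 0, "roll": 0}, {"gripper": 100, "x": 4.75, "y": -1.38, "z": 0, "roll": 0}, {"gripper": 100, "x": 4.75, "y": -1.38, "z": 0, "roll": 0}, {"gripper": 100, "x": 4.75, "y": -1.38, "z": 0, "roll": 0}]}}

```text
time_s: 20.58
eef_pos: [0.442, 0.073, 0.31]
eef_rot: [-0.0, 0.815, 0.58, -0.0]
wrist_force: [1.0, -0.3, 0.1]
opening: 0.998
```

>>> {"api": "move_arm", "payload": {"moves": [{"gripper": 100, "x": 4.75, "y": -1.38, "z": 0, "roll": 0}, {"gripper": 100, "x": 4.75, "y": -1.38, "z": 0, "roll": 0}, {"gripper": 100, "x": 4.75, "y": -1.38, "z": 0, "roll": 0}, {"gripper": 100, "x": 4.75, "y": -1.38, "z": 0, "roll": 0}, {"gripper": 100, "x": 2.1, "y": -0.8, "z": 0, "roll": 0}]}}

```text
time_s: 21.2
eef_pos: [0.4513, 0.2935, 0.3098]
eef_rot: [-0.0, 0.814, 0.58, -0.001]
wrist_force: [0.2, -0.5, 0.3]
opening: 1.001
```

>>> {"api": "move_arm", "payload": {"moves": [{"gripper": 100, "x": 0, "y": 0, "z": 0, "roll": -10.3}, {"gripper": 100, "x": 0, "y": 0, "z": 0, "roll": -10.3}, {"gripper": 100, "x": 0, "y": 0, "z": 0, "roll": -10.3}, {"gripper": 100, "x": 0, "y": 0, "z": 0, "roll": -10.3}, {"gripper": 100, "x": 0, "y": 0, "z": 0, "roll": -10.2}]}}

```text
time_s: 21.82
eef_pos: [0.4515, 0.2911, 0.3097]
eef_rot: [-0.001, 0.48, 0.877, -0.001]
wrist_force: [-0.1, -0.8, 0.5]
opening: 1.0
```

>>> {"api": "move_arm", "payload": {"moves": [{"gripper": 100, "x": 0, "y": 0, "z": 0, "roll": 0}, {"gripper": 100, "x": 0, "y": 0, "z": 0, "roll": 0}]}}

```text
time_s: 22.08
eef_pos: [0.4521, 0.291, 0.3101]
eef_rot: [-0.0, 0.485, 0.875, -0.0]
wrist_force: [-0.8, -0.4, -0.4]
opening: 0.996
```

```bash
python3 go.py .453 .2907 .181 122.3;  python3 w.py f white,.056,top,445,255,505,310 white,.056,side,320,150,395,210
python3 - <<'E'
import cv2,numpy as np
t=cv2.imread('pics/top_f.png')[235:325,430:520];s=cv2.imread('pics/side_f.png')[145:225,315:395]
cv2.imwrite('pics/crop7.png',np.hstack([cv2.resize(i,(390,390),interpolation=2) for i in(t,s)]))
E
```

```text
pos [0.4521 0.291  0.3101] th 122.03 t 22.07 open 0.996 F [-0.8 -0.4 -0.4] q1,q6 [  20. -102.]
move x -0.07 y 0.06 z 12.91 cm roll -0.27 tilt -0.0003
top white px [475.6 281.9] A 750.5 cen [ 0.4205 -0.2864  0.056 ] ell [ 0.4205 -0.2864  0.056 ] rect [array([ 421.8, -285.8]), array([69.4, 71.9]), np.float64(44.3)]
side white px [382.2 177.9] A 486.0 cen [ 0.358  -0.2766  0.056 ] ell [ 0.3571 -0.2802  0.056 ] rect [array([ 360.6, -293.5]), array([150.6,  64.2]), np.float64(87.7)]
side white px [362.2 172.1] A 60.5 cen [ 0.4074 -0.3048  0.056 ] ell [ 0.4075 -0.3047  0.056 ] rect [array([ 405.4, -303.4]), array([20.1, 58.2]), np.float64(0.8)]
```

View pics/crop7.png

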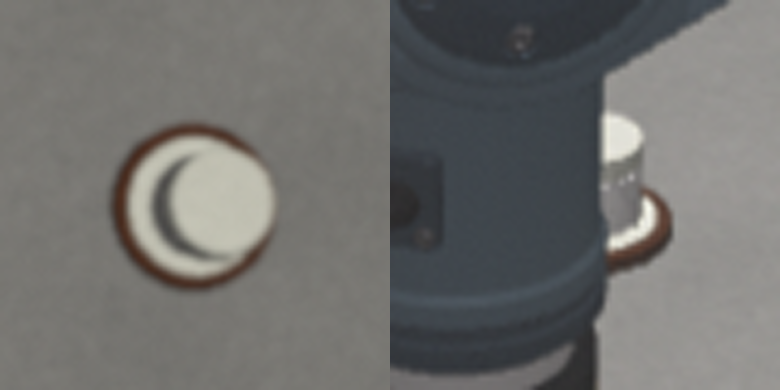

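White stands upright on its patch in the top crop (px (481,282)). The side view is partly blocked. Next is blue.

>>> {"api": "move_arm", "payload": {"moves": [{"gripper": 100, "x": -0.07, "y": 0.06, "z": 4.0, "roll": -0.27}, {"gripper": 100, "x": 0, "y": 0, "z": 4.0, "roll": 0}, {"gripper": 100, "x": 0, "y": 0, "z": 3.0, "roll": 0}, {"gripper": 100, "x": 0, "y": 0, "z": 1.4, "roll": 0}, {"gripper": 100, "x": 0, "y": 0, "z": 0.4, "roll": 0}]}}

```text
time_s: 22.8
eef_pos: [0.4535, 0.2907, 0.1821]
eef_rot: [-0.0, 0.481, 0.877, -0.0]
wrist_force: [0.4, -0.7, -0.4]
opening: 1.002
```

>>> {"api": "move_arm", "payload": {"moves": [{"gripper": 0, "x": 0, "y": 0, "z": 0, "roll": 0}, {"gripper": 0, "x": 0, "y": 0, "z": 0, "roll": 0}, {"gripper": 0, "x": 0, "y": 0, "z": 0, "roll": 0}, {"gripper": 0, "x": 0, "y": 0, "z": 0, "roll": 0}, {"gripper": 0, "x": 0, "y": 0, "z": 0, "roll": 0}]}}

```text
time_s: 23.42
eef_pos: [0.4541, 0.2911, 0.184]
eef_rot: [0.001, 0.481, 0.877, 0.001]
wrist_force: [-2.1, 1.7, 7.2]
opening: 0.665
```

>>> {"api": "move_arm", "payload": {"moves": [{"gripper": 0, "x": 0, "y": 0, "z": 0, "roll": 0}, {"gripper": 0, "x": 0, "y": 0, "z": -0.8, "roll": 0}, {"gripper": 0, "x": 0, "y": 0, "z": -2.0, "roll": 0}, {"gripper": 0, "x": 0, "y": 0, "z": -4.0, "roll": 0}, {"gripper": 0, "x": 0, "y": 0, "z": -3.0, "roll": 0}]}}

```text
time_s: 24.05
eef_pos: [0.4531, 0.2905, 0.2814]
eef_rot: [-0.0, 0.481, 0.877, -0.0]
wrist_force: [0.9, 1.0, -5.8]
opening: 0.671
```

```bash
python3 go.py .638 -.147 .191 53.8; python3 -c "
from m import *
print(onz(load('top_f'),[(481.2,281.85)],.056))"
```

```text
pos [0.4531 0.2905 0.2814] th 122.49 t 24.05 open 0.671 F [ 0.9  1.  -5.8] q1,q6 [  20. -102.]
move x -46.83 y -7.90 z 9.04 cm roll 68.69 tilt -0.0002
[[ 0.42034985 -0.29927097  0.056     ]]
```

>>> {"api": "move_arm", "payload": {"moves": [{"gripper": 0, "x": -2.34, "y": -0.4, "z": 0, "roll": 0}, {"gripper": 0, "x": -4.5, "y": -0.76, "z": 0, "roll": 0}, {"gripper": 0, "x": -4.5, "y": -0.76, "z": 0, "roll": 0}, {"gripper": 0, "x": -4.5, "y": -0.76, "z": 0, "roll": 0}, {"gripper": 0, "x": -4.5, "y": -0.76, "z": 0, "roll": 0}]}}

```text
time_s: 24.68
eef_pos: [0.5334, 0.0992, 0.28]
eef_rot: [-0.001, 0.481, 0.877, -0.0]
wrist_force: [0.3, 0.4, -6.4]
opening: 0.669
```

>>> {"api": "move_arm", "payload": {"moves": [{"gripper": 0, "x": -4.5, "y": -0.76, "z": 0, "roll": 0}, {"gripper": 0, "x": -4.5, "y": -0.76, "z": 0, "roll": 0}, {"gripper": 0, "x": -4.5, "y": -0.76, "z": 0, "roll": 0}, {"gripper": 0, "x": -4.5, "y": -0.76, "z": 0, "roll": 0}, {"gripper": 0, "x": -4.5, "y": -0.76, "z": 0, "roll": 0}]}}

```text
time_s: 25.3
eef_pos: [0.6222, -0.1108, 0.2796]
eef_rot: [-0.001, 0.481, 0.877, -0.0]
wrist_force: [0.0, -0.0, -6.6]
opening: 0.672
```

>>> {"api": "move_arm", "payload": {"moves": [{"gripper": 0, "x": -2.6, "y": -0.44, "z": 0, "roll": 0}, {"gripper": 0, "x": -1.39, "y": -0.22, "z": 0, "roll": 0}, {"gripper": 0, "x": 0, "y": 0, "z": 0, "roll": 5}, {"gripper": 0, "x": 0, "y": 0, "z": 0, "roll": 9}, {"gripper": 0, "x": 0, "y": 0, "z": 0, "roll": 9}]}}

```text
time_s: 25.92
eef_pos: [0.6378, -0.1458, 0.2797]
eef_rot: [-0.001, 0.648, 0.762, -0.0]
wrist_force: [0.3, 0.4, -6.9]
opening: 0.67
```

>>> {"api": "move_arm", "payload": {"moves": [{"gripper": 0, "x": 0, "y": 0, "z": 0, "roll": 9}, {"gripper": 0, "x": 0, "y": 0, "z": 0, "roll": 9}, {"gripper": 0, "x": 0, "y": 0, "z": 0, "roll": 9}, {"gripper": 0, "x": 0, "y": 0, "z": 1, "roll": 9}, {"gripper": 0, "x": 0, "y": 0, "z": 2, "roll": 6}]}}

```text
time_s: 26.55
eef_pos: [0.6384, -0.1459, 0.2508]
eef_rot: [0.0, 0.878, 0.48, 0.0]
wrist_force: [-0.1, 0.6, -6.0]
opening: 0.67
```

>>> {"api": "move_arm", "payload": {"moves": [{"gripper": 0, "x": 0, "y": 0, "z": 2.0, "roll": 3.7}, {"gripper": 0, "x": 0, "y": 0, "z": 1.5, "roll": 0}, {"gripper": 0, "x": 0, "y": 0, "z": 0, "roll": 0}, {"gripper": 0, "x": 0, "y": 0, "z": 0, "roll": 0}, {"gripper": 0, "x": 0, "y": 0, "z": 0, "roll": 0}]}}

```text
time_s: 27.18
eef_pos: [0.6389, -0.1469, 0.2167]
eef_rot: [0.001, 0.892, 0.452, 0.001]
wrist_force: [-0.4, 0.2, -5.5]
opening: 0.666
```

```bash
python3 go.py .638 -.147 .192 53.8;  python3 w.py g blue,.010,side,210,170,310,250
python3 - <<'E'
import cv2,numpy as np
s=cv2.imread('pics/side_g.png')[130:280,200:400]
t=cv2.imread('pics/top_g.png')[130:250,360:480]
cv2.imwrite('pics/crop8.png',np.hstack([cv2.resize(s,(480,360),interpolation=2),cv2.resize(t,(310,360))]))
E
```

```text
pos [ 0.6389 -0.1469  0.2167] th 53.81 t 27.18 open 0.666 F [-0.4  0.2 -5.5] q1,q6 [-23. -77.]
move x -0.06 y -0.07 z 2.47 cm roll 0.01 tilt 0.0013
side blue px [264.8 197.7] A 338.5 cen [ 0.6496 -0.2484  0.01  ] ell [ 0.6489 -0.2482  0.01  ] rect [array([ 656.9, -250.4]), array([69.4, 92.6]), np.float64(56.2)]
side blue px [257.3 223.8] A 315.5 cen [ 0.6484 -0.1305  0.01  ] ell [ 0.644  -0.1317  0.01  ] rect [array([ 646.8, -141.4]), array([ 53.5, 121.9]), np.float64(54.0)]
```

View pics/crop8.png

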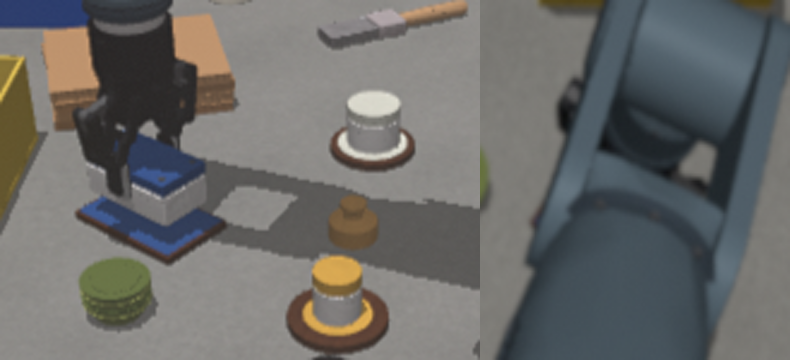

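Blue hangs aligned over its patch (side crop about (150,190)). White and yellow sit centred on theirs. I'll lower blue.

>>> {"api": "move_arm", "payload": {"moves": [{"gripper": 0, "x": -0.1, "y": 0, "z": 1.2, "roll": 0}, {"gripper": 0, "x": 0, "y": 0, "z": 0.8, "roll": 0}, {"gripper": 0, "x": 0, "y": 0, "z": 0.2, "roll": 0}, {"gripper": 0, "x": 0, "y": 0, "z": 0, "roll": 0}, {"gripper": 0, "x": 0, "y": 0, "z": 0, "roll": 0}]}}

```text
time_s: 27.9
eef_pos: [0.6377, -0.1475, 0.194]
eef_rot: [-0.0, 0.892, 0.452, -0.0]
wrist_force: [-5.1, 1.1, 2.6]
opening: 0.67
```

>>> {"api": "move_arm", "payload": {"moves": [{"gripper": 0, "x": 0, "y": 0, "z": 0.12, "roll": 0}, {"gripper": 0, "x": 0, "y": 0, "z": 0, "roll": 0}, {"gripper": 0, "x": 0, "y": 0, "z": 0, "roll": 0}]}}

```text
time_s: 28.28
eef_pos: [0.6377, -0.1475, 0.194]
eef_rot: [-0.0, 0.892, 0.452, -0.0]
wrist_force: [-8.7, 2.2, 11.4]
opening: 0.669
```

Contact. I'll release, rise straight up and back away.

>>> {"api": "move_arm", "payload": {"moves": [{"gripper": 100, "x": 0, "y": 0, "z": 0, "roll": 0}, {"gripper": 100, "x": 0, "y": 0, "z": 0, "roll": 0}, {"gripper": 100, "x": 0, "y": 0, "z": 0, "roll": 0}, {"gripper": 100, "x": 0, "y": 0, "z": -1.0, "roll": 0}, {"gripper": 100, "x": 0, "y": 0, "z": -3.0, "roll": 0}]}}

```text
time_s: 28.9
eef_pos: [0.637, -0.1473, 0.2312]
eef_rot: [-0.001, 0.892, 0.452, -0.001]
wrist_force: [0.8, 0.5, 0.8]
opening: 0.999
```

>>> {"api": "move_arm", "payload": {"moves": [{"gripper": 100, "x": 0, "y": 0, "z": -5.0, "roll": 0}, {"gripper": 100, "x": 0, "y": 0, "z": -5.0, "roll": 0}, {"gripper": 100, "x": 0, "y": 0, "z": -5.0, "roll": 0}, {"gripper": 100, "x": 0, "y": 0, "z": 0, "roll": 0}]}}

```text
time_s: 29.4
eef_pos: [0.6391, -0.148, 0.3893]
eef_rot: [0.004, 0.892, 0.452, 0.004]
wrist_force: [0.5, 0.4, 0.1]
opening: 1.0
```

```bash
python3 go.py .25 .42 .385
```

```text
pos [ 0.6391 -0.148   0.3893] th 53.8 t 29.4 open 1.0 F [0.5 0.4 0.1] q1,q6 [-23. -77.]
move x 22.85 y -64.95 z 0.43 cm roll None tilt 0.0078
```

>>> {"api": "move_arm", "payload": {"moves": [{"gripper": 100, "x": 1.6, "y": -4.6, "z": 0, "roll": 0}, {"gripper": 100, "x": 1.6, "y": -4.6, "z": 0, "roll": 0}, {"gripper": 100, "x": 1.6, "y": -4.6, "z": 0, "roll": 0}, {"gripper": 100, "x": 1.6, "y": -4.6, "z": 0, "roll": 0}, {"gripper": 100, "x": 1.6, "y": -4.6, "z": 0, "roll": 0}]}}

```text
time_s: 30.02
eef_pos: [0.4981, 0.054, 0.3817]
eef_rot: [-0.0, 0.892, 0.452, -0.0]
wrist_force: [-0.3, 0.4, 0.3]
opening: 0.998
```

>>> {"api": "move_arm", "payload": {"moves": [{"gripper": 100, "x": 1.6, "y": -4.6, "z": 0, "roll": 0}, {"gripper": 100, "x": 1.6, "y": -4.6, "z": 0, "roll": 0}, {"gripper": 100, "x": 1.6, "y": -4.6, "z": 0, "roll": 0}, {"gripper": 100, "x": 1.6, "y": -4.6, "z": 0, "roll": 0}, {"gripper": 100, "x": 1.6, "y": -4.6, "z": 0, "roll": 0}]}}

```text
time_s: 30.65
eef_pos: [0.3598, 0.2543, 0.3819]
eef_rot: [-0.0, 0.892, 0.452, -0.0]
wrist_force: [0.4, 0.4, -0.1]
opening: 0.998
```

>>> {"api": "move_arm", "payload": {"moves": [{"gripper": 100, "x": 1.6, "y": -4.6, "z": 0, "roll": 0}, {"gripper": 100, "x": 1.6, "y": -4.6, "z": 0, "roll": 0}, {"gripper": 100, "x": 1.6, "y": -4.6, "z": 0, "roll": 0}, {"gripper": 100, "x": 1.6, "y": -4.6, "z": 0, "roll": 0}, {"gripper": 100, "x": 0, "y": 0, "z": 0, "roll": 0}]}}

```text
time_s: 31.28
eef_pos: [0.2484, 0.4153, 0.3817]
eef_rot: [-0.0, 0.891, 0.454, -0.001]
wrist_force: [-0.3, -0.6, 0.0]
opening: 1.004
```

```bash
python3 w.py h blue,.056,side,210,170,310,250 blue,.056,top,370,150,450,235 white,.056,side,320,150,395,210 yellow,.056,side,300,225,380,290 red,.056,side,215,270,280,340
python3 - <<'E'
import cv2,numpy as np
s=cv2.imread('pics/side_h.png')[140:360,190:410]
t=cv2.imread('pics/top_h.png')[150:310,240:510]
cv2.imwrite('pics/crop9.png',np.hstack([cv2.resize(s,(300,300),interpolation=2),cv2.resize(t,(500,300),interpolation=2)]))
E
```

```text
top blue px [408.5 191.6] A 1538.0 cen [ 0.6276 -0.1393  0.056 ] ell [ 0.627  -0.1389  0.056 ] rect [array([ 628.2, -140. ]), array([ 71.6, 121.4]), np.float64(53.8)]
side blue px [261.4 203.8] A 518.5 cen [ 0.6371 -0.1447  0.056 ] ell [ 0.6366 -0.1445  0.056 ] rect [array([ 638.3, -146.3]), array([ 56.2, 104.9]), np.float64(53.7)]
side blue px [259.1 225.5] A 100.5 cen [ 0.6273 -0.0556  0.056 ] ell [0.5656 0.0782 0.056 ] rect [array([625. , -80.2]), array([ 66.8, 112.9]), np.float64(54.0)]
side white px [355.4 172.4] A 193.5 cen [ 0.4244 -0.303   0.056 ] ell [ 0.4245 -0.3029  0.056 ] rect [array([ 424.2, -302.9]), array([57.8, 58. ]), np.float64(1.8)]
side white px [354.1 192. ] A 93.5 cen [ 0.4258 -0.2056  0.056 ] ell [ 0.4239 -0.223   0.056 ] rect [array([ 423.6, -213.1]), array([66.9, 51.8]), np.float64(1.9)]
side yellow px [340.  244.2] A 228.0 cen [0.4501 0.0058 0.056 ] ell [0.4501 0.0058 0.056 ] rect [array([450. ,   6.1]), array([41., 52.]), np.float64(2.4)]
side yellow px [340.7 263.6] A 136.5 cen [0.4458 0.0696 0.056 ] ell [0.4472 0.058  0.056 ] rect [array([446.3,  63.5]), array([57.4, 46.6]), np.float64(6.6)]
side red px [243.3 297.2] A 113.5 cen [0.6168 0.1752 0.056 ] ell [0.6168 0.1752 0.056 ] rect [array([616.7, 174.5]), array([27.2, 26.9]), np.float64(2.8)]
side red px [245.7 318.7] A 112.0 cen [0.6022 0.2295 0.056 ] ell [0.6033 0.2207 0.056 ] rect [array([601.5, 225.2]), array([43. , 35.4]), np.float64(11.6)]
```

View pics/crop9.png

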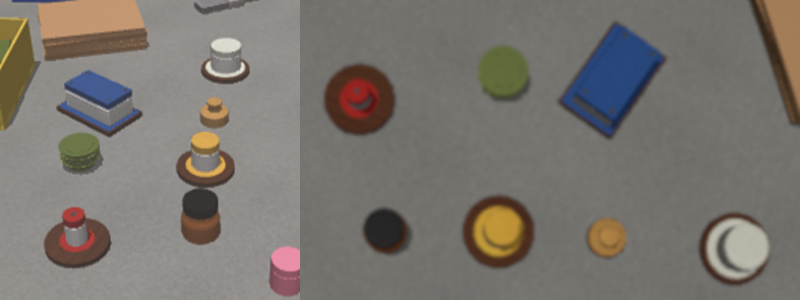

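Twelve pictures viewed so far. All four dies are upright on their own colours, and the jar, cups, pink and orange are untouched. Blue may be a few mm off along its length, so I'll zoom in once.

```bash
python3 - <<'E'
from m import *
T=load('top_h');S=load('side_h');T0=load('top0');S0=load('side0')
# wood+paint outline of blue board: non-grey mask in initial views
for n,c,(x0,y0,x1,y1) in(('top',T0,(370,150,450,235)),('side',S0,(225,198,300,245))):
    h=cv2.cvtColor(c['img'],cv2.COLOR_RGB2HSV);m=(h[:,:,1]>60).astype(np.uint8);k=np.zeros_like(m);k[y0:y1,x0:x1]=m[y0:y1,x0:x1]
    q=max(cv2.findContours(k,0,1)[0],key=cv2.contourArea);print(n,cv2.minAreaRect((onz(c,q.reshape(-1,2),.010)[:,:2]*1000).astype(np.float32)),onz(c,[cen(q)],.01)[0])
# overlay: expected patch outline at .010 / die outline at .056 for centre c in each view
a=S['img'][180:245,215:315];b=T['img'][150:240,360:460]
cv2.imwrite('pics/crop10.png',np.hstack([cv2.resize(a,(440,286),interpolation=2),cv2.resize(b,(318,286),interpolation=2)])[:,:,::-1])
E
```

```text
top ((636.943603515625, -146.7410125732422), (77.22589111328125, 125.58342742919922), 53.84678268432617) [ 0.6364093  -0.14639492  0.01      ]
side ((640.3770141601562, -144.64785766601562), (83.76282501220703, 132.1563720703125), 53.91088104248047) [ 0.6386855  -0.14219884  0.01      ]
```

View pics/crop10.png

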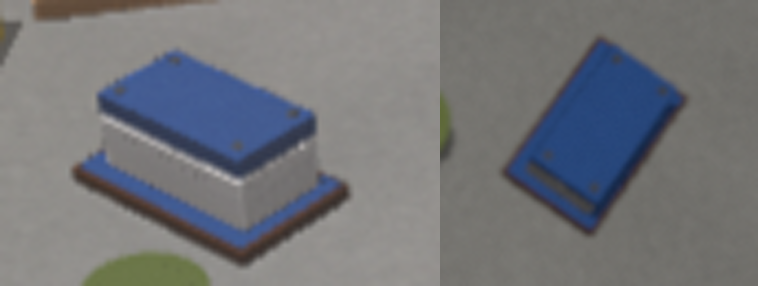

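```bash
python3 - <<'E'
from m import *
S=load('side_h')
u=lambda x,y:(x/4.4+215-.4,y/4.4+180-.4)
D=onz(S,[u(103,164),u(243,229),u(318,187)],.010)[:,:2]*1000
print('die bottom',D.round(1),'c',(D[0]+D[2])/2,'sides',np.linalg.norm(np.diff(D,axis=0),axis=1))
# patch: fit with blue mask of low margin, left/front/right extremes
q=comps(S,'blue',(210,170,310,250))
m=np.vstack([k.reshape(-1,2) for k in q]);m=m[m[:,1]>205]
for n,i in(('left',m[:,0].argmin()),('right',m[:,0].argmax()),('front',m[:,1].argmax())): print(n,m[i],(onz(S,[m[i]],.010)[0]*1000).round(1))
L,R=m[m[:,0].argmin()],m[m[:,0].argmax()];print('patch c',onz(S,[L,R],.010).mean(0)*1000)
# top view: die top centre from screw holes (crop px /3.18)
T=load('top_h');v=lambda x,y:((x-440)/3.18+360-.4,y/3.178+150-.4)
H=onz(T,[v(616,59),v(662,91),v(548,155),v(594,188)],.056)[:,:2]*1000;print('top-view die centre by holes',H.mean(0),'board top view 637.0,-146.9')
E
```

```text
die bottom [[ 699.5 -158. ]
 [ 614.2  -99.6]
 [ 580.2 -140.2]] c [ 639.88398396 -149.11271831] sides [103.38811382  52.95106086]
left [234 217] [ 709.  -157.1   10. ]
right [290 222] [ 573.  -140.9   10. ]
front [269 235] [614.1 -86.3  10. ]
patch c [ 640.99313627 -149.00659504   10.        ]
top-view die centre by holes [ 635.36003826 -146.58090968] board top view 637.0,-146.9
```

Comparing the die base and the patch at the same height puts blue within about 1.5 mm and 0.3°. Everything else is within about 3 mm, so I'm handing in.

```bash
python3 -c "
from bench import ctrl
print(ctrl.hand_in(), ctrl.get_obs()['time_s'])"
```

```text
the job is handed in; nothing more can be done
the job is handed in; nothing more can be done
```

The job is handed in. I took the pile apart in the order red, yellow, white, blue. Each die was lowered to a light contact (5–11 N) on the patch of its own colour, then released before I took the next. The robot clock read about 31.4 s at the end, against the 131 s limit.

**Last checks:** all four dies stood upright and released, with the arm clear of them. The grease jar, the leaf cups and the pink look-alike showed as standing where they were. I did not re-image the orange look-alike at the end, but no move went near it.

| Die | Offset from patch centre | Note |
|---|---|---|
| Red | about 1 mm | |
| Yellow | 1–3 mm | |
| White | about 2.5–3.5 mm | Both views agree on the direction, partly read by eye |
| Blue | about 1.5 mm | Within 0.3° of its patch |

**Disagreements:**
- The two cameras differed by 2–3 mm on the table positions, so I used averages.
- A first comparison put blue about 4 mm off. Comparing the die's base with the patch at the same height in one view brought that down to 1.1–1.6 mm, so I left it where it was.

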